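# Open the guard of the electrical test cell and hold it ajar

### The job

Clear the test cell for unloading: first press the three buttons on the white control box fully down, one at a time, from the largest to the smallest. Then draw the brass bolt on top of the guard's gate: it sags, so lift it by its upright knob to get its round head over the keeper's bent lip while you pull it towards the hinge. Swing the gate towards the robot until its free edge stands about a hand's breadth (100 mm) open, and finish while still holding it there, because it closes itself when let go; leave the power supply, label roll and scanner where they are.

Things in the scene. Friction and masses are not known exactly. Their poses are not given: they have to be found in the camera images.
- button_large_top (a point): top centre of a grey round button, 42 mm across, in a black collar on the control box's top; z axis up. The three buttons sit in a row 78 mm apart (which place is which varies), the box (110 x 250 x 60 mm) is fixed; a button top stands 18 mm above the box, travels 6 mm down and takes 1.5 N to start and 5 N to be fully down; it springs back when let go.
- button_middle_top (a point): top centre of a grey round button, 28 mm across, in a black collar on the control box's top; z axis up. Same travel and spring as the large one.
- button_small_top (a point): top centre of a grey round button, 16 mm across, in a black collar on the control box's top; z axis up. Same travel and spring as the large one.
- button_large (a joint): travel of the large button, m: 0 up, 0.006 fully down
- button_middle (a joint): travel of the middle-sized button, m: 0 up, 0.006 fully down
- button_small (a joint): travel of the small button, m: 0 up, 0.006 fully down
- guard: fixed guard frame of aluminium and clear plastic, 150 mm high, open at the top; origin on the work surface beneath the closed gate's plane. x axis: away from the robot, square to the closed gate; y axis: along the closed gate towards the hinge; z up. The gate closes its -x side; the power supply stands inside.
- gate_hinge (a point): point on the gate's upright hinge axis, 150 mm above the work surface, at guard y = +150 mm
- gate_edge (a point): middle of the gate's free edge near its top, 295 mm from the hinge axis, 140 mm above the surface; its y axis points along the gate to the hinge, its x axis square to the gate, away from the robot when closed
- gate (a joint): gate angle, rad: 0 closed, grows as the free edge swings towards the robot (clockwise seen from above), stop at 1.2; 0.35 puts the free edge about 100 mm open. A spring always closes it (0.3 N m when closed, 0.5 N m at 0.35). The gate is 20 mm thick, its top 150 mm above the surface.
- bolt_knob (a point): centre of the part to grip on the bolt's upright black knob: a plain round pin 20 mm across that stands up from the bolt, its round top 25 mm above this point, its foot 49 mm below (bolt's top). Starts 232 mm above the surface, 185 mm from the hinge axis. Two guide brackets on the gate's top, 207 mm high, stand 58 mm from the knob on the free-edge side and 103 mm on the hinge side. Its axes are those of the gate (y towards the hinge, x square to the gate, z up).
- bolt_head (a point): centre of the bolt's round brass head (36 mm across, 14 mm long) at its free end, on the axis of the 14 mm rod; starts 176 mm above the surface, on the far side of the keeper's lip from the hinge
- bolt_slide (a joint): how far the bolt is drawn along the gate towards the hinge, m: starts 0 to 0.004, end stop 0.06; moves with about 1.5 N of friction. If not lifted, the head strikes the lip at about 0.005. From 0.032 on the head is clear of lip and keeper and the gate can swing; 0.045 is comfortably clear.
- bolt_lift (a joint): how far the bolt is lifted in its worn guides, m: 0 sagging (rests there by its weight, 2 to 4 N), stop at 0.018. At least 0.009 is needed for the head to pass over the lip; 0.014 is good.
- keeper_lip (a point): middle of the upper edge of the keeper's bent lip, a 34 mm wide, 6 mm thick dark steel tongue on the fixed post's top, 167 mm above the surface. A 55 mm high front plate of the keeper beside it (towards the robot) keeps the head, lifted or not, from coming out until it is drawn clear.
- power_supply: bystander: aluminium box 100 x 160 x 60 mm inside the guard; origin at the centre of its underside
- label_roll: bystander: white paper roll, 76 mm across, 60 mm high, standing; origin at the centre of its underside
- scanner: bystander: hand scanner lying on the table, about 165 x 50 x 36 mm; origin on its underside

How it is judged:
By the outcome, as a careful person would: the job done as asked, in the order asked, and still so for the second after the job is handed in, while the arm keeps its last pose, push and grip.
It also fails if it takes over 53 s, if anything falls off the work surface, if the arm or the gripper's body presses on something with over 40 N, if the wrist force passes 120 N, or if a joint passes its speed limit or range.

### The arm

A 7-joint arm with a two-finger parallel gripper is mounted at the origin on the work surface. World frame = base frame: x ahead of the robot, y to its left, z up, the work surface at z = 0. Lengths are in m, angles in rad, forces in N, time in s.
With the tool pointing down it reaches from about 0.425 to 1.025 m from the base axis. Payload 9.4 kg.
Tool frame: the origin (TCP) lies midway between the tips of the shut fingers; the grasp point (between the pads) lies bot.grip_point_offset behind it (bot.grip_point_offset is the distance from the TCP to the grasp point, in m); z points along the fingers, y is the line along which they close (so a half turn about z gives the same grasp; the last joint's range is limited). The gripper opens to 93 mm and grips with 3 to 60 N. Pads are 15 mm wide; open, the fingers measure 128 mm over their backs; the gripper's body (75 mm by 188 mm) begins 65 mm behind the grasp point.
Start: joints at [-1.284, 0.599, -0.003, 1.599, 0.002, 0.943, -0.08], TCP at [0.258, 0.678, 0.219] pointing down, gripper open.
Joint ranges: [-2.57, 2.57], [-0.35, 1.97], [-1.29, 1.29], [0.11, 2.56], [-1.05, 4.19], [0.11, 1.86], [-2.63, 2.63]. Speed limits (rad/s): [2.22, 2.22, 3.01, 3.01, 3.14, 3.14, 3.14].

### API

Orientations are given as a unit quaternion [w, x, y, z].
In Python, from rig import bot gives the robot as it stands. The module is installed in compiled form; this text tells all that it offers.
- The arm moves only by the tool carry_out, never from a script. Its argument "deltas" is a list of rows, each a list of 7 numbers: the shift along the world's x, y, z as a fraction of full scale, then the turn, a rotation vector about the world's x, y, z as a fraction of full scale, then the opening, from -1 (shut) to 1 (fully open). In form: [[x, y, z, ax, ay, az, jaw], ...]. A call has 1 to 5 rows; each row is the pose to reach, as a shift and turn from the pose commanded when the call began; what a row does not reach only later rows make up. Full scale, the value 1, is 0.4 m for a shift and pi/2 rad for a turn. A row lasts 1/10 s, in which the tool goes at most 50 mm and 8.59 degrees, less where a joint would pass 70% of its speed; a pose out of reach is approached as far as the arm can. A call with a number of a shift or a turn outside -1 to 1 is refused whole. A call with a gripper value outside its range is refused whole. The fingers move at their own pace and stop on an object; "grip_force" is the grip in N (left out, the last holds). Time passes only in rows, so rows that repeat a pose let the fingers close. It gives the time, the measured TCP pose, the force, the opening and the grip force at its end, in the units of the state.
- bot.get_state(): the state, without advancing time (a new reading comes with each control period).
- bot.get_image(name): name is "side" or "top" or "wrist"; returns (picture, depth): 480x640x3 uint8, blue, green, red; 480x640 float32, m along the optical axis (not along the pixel's ray), 0 where there is no reading.
- bot.camera_model(name): a dict with "fx", "fy", "cx", "cy" (pixels), "camera_from_world" (4x4, takes a point from world to camera coordinates). Camera axes: x right, y down, z forward; pixel columns grow to the right and rows downward; lengths in m; the calibration is good to about 2 mm. A picture is of the moment at which its call begins: read the wrist's pose just before it. camera_model takes no time and is no camera call; for the wrist camera it gives the pose at the moment of the call.
- bot.hand_in(): hands the job in; it is judged then, once.
Trained networks look in the newest picture that a camera, given by its name, has taken for a name from the list of things; names that differ only in an ending like _2 or _b are one class to them, and where a whole thing is asked for, a point or a joint stands for the part that bears it (a point fixed in the world has none). Each returns a list of dicts, best first, with "p" (0 to 1); they miss things now and then, are a little off and sometimes report something else, mostly with a low value. They report only what shows in the picture. A call takes as long as a camera call.
- bot.silhouettes(label, camera): "region" (480x640 bool, what is visible of it).
- bot.pinpoint(label, camera): "point" ([x, y, z] in m, in the coordinates of the camera as it stood for that picture, good to about 4 mm: a listed point, or the origin of a listed thing).
The state is a dict: "clock": time; "joint_positions": joint angles; "dq": joint speeds; "joint_efforts": joint torques, N m; "ee_pos": TCP position; "eef_rot": TCP orientation; "force": force on the tool from outside, world axes, zero at the start; "ft_torque": the same for the moment, N m; "opening": finger opening in m; "grasp_force": force on a finger pad.
Only numpy, scipy, OpenCV 4.12 (cv2) and the standard library are available. Lean on these libraries where they do the work, as an engineer would, in place of code of your own. Each camera call takes 0.05 s, during which the arm holds its last target. There are 200 camera calls.

## Working session

There is one attempt and no reset: what is moved stays moved. The work goes in short steps, Python scripts to look and compute and a tool call to move; the robot and the scene stay as the last step left them, time stands still between calls to the robot, and variables do not carry over. Pictures are saved under pics/ and viewed, at most 10 in all, crops included, and the job is handed in when it is done.

Besides the shell and the picture viewer there is one more tool, called after "Request:" in YAML: its name, and indented under it one key for each argument. carry_out: Moves the arm, as the interface text tells. Shift numbers are shares of 0.4 m and turn numbers shares of pi/2 rad, none past 1 either way. Its arguments: {"type":"object","properties":{"deltas":{"type":"array"},"grip_force":{"type":"number"}},"required":["deltas"]}

```bash
mkdir -p pics
cat > h.py <<'E'
import numpy as np, cv2
from rig import bot
def pin(label,cam,k=2):
    M=np.linalg.inv(bot.camera_model(cam)["camera_from_world"])
    return [(round(float(d["p"]),2),np.round((M@np.r_[d["point"],1])[:3],4).tolist()) for d in bot.pinpoint(label,cam)[:k]]
E
python3 - <<'E'
from h import *
for c in ("side","top"):
    im,d=bot.get_image(c); cv2.imwrite(f"pics/{c}0.png",im)
    for n in "button_large_top button_middle_top button_small_top guard gate_hinge gate_edge bolt_knob bolt_head keeper_lip label_roll scanner power_supply".split(): print(c,n,pin(n,c))
s=bot.get_state(); print(s,bot.grip_point_offset)
E
```

```text
side button_large_top [(0.64, [0.5085, -0.1828, 0.0844]), (0.34, [0.6515, 0.1405, 0.2244])]
side button_middle_top [(0.49, [0.5248, -0.2618, 0.0842])]
side button_small_top [(0.61, [0.6983, -0.3691, 0.0001]), (0.57, [0.5299, -0.3421, 0.0808])]
side guard [(0.55, [0.6444, 0.1749, -0.0002])]
side gate_hinge [(0.72, [0.63, 0.3237, 0.148])]
side gate_edge [(0.92, [0.6643, 0.0323, 0.137])]
side bolt_knob [(0.81, [0.6524, 0.1433, 0.2232])]
side bolt_head [(0.71, [0.666, -0.0048, 0.1763])]
side keeper_lip [(0.62, [0.6597, 0.0047, 0.1658])]
side label_roll [(0.72, [0.4, 0.4258, -0.0024])]
side scanner [(0.86, [0.6977, -0.3678, -0.0031])]
side power_supply [(0.76, [0.7745, 0.1879, 0.0051])]
top button_large_top [(0.7, [0.512, -0.1874, 0.0831]), (0.23, [0.6314, 0.321, 0.1469])]
top button_middle_top [(0.61, [0.5258, -0.2633, 0.0786]), (0.61, [0.7797, 0.1868, 0.0039])]
top button_small_top [(0.67, [0.6594, -0.0098, 0.1718]), (0.39, [0.5364, -0.3438, 0.0811])]
top guard [(0.58, [0.6517, 0.1723, 0.0041])]
top gate_hinge [(0.89, [0.63, 0.321, 0.145]), (0.28, [0.6484, 0.1731, 0.004])]
top gate_edge
[... 388 characters left out ...]
sitions': array([-1.28366495,  0.59932724, -0.00253443,  1.5993854 ,  0.00179577,
        0.94288341, -0.07978628]), 'dq': array([-0.00145983,  0.0013838 ,  0.00047116, -0.00121301,  0.00154018,
        0.00214045, -0.00076787]), 'joint_efforts': array([ 1.73114049e-04, -7.64830041e+01,  1.49681244e+00, -2.52708936e+01,
       -5.22923749e-02,  1.06459696e-02,  9.89156865e-05]), 'ee_pos': array([0.25798533, 0.67755769, 0.21860277]), 'eef_rot': array([ 1.16801492e-05,  1.80883799e-01,  9.83504474e-01, -1.77623190e-06]), 'force': array([-0.32251146, -0.27406244, -0.2717367 ]), 'ft_torque': array([-0.03113454,  0.00081801, -0.00927943]), 'grasp_force': 0.0, 'opening': 0.0928293239202828} 0.0188
```

View pics/side0.png

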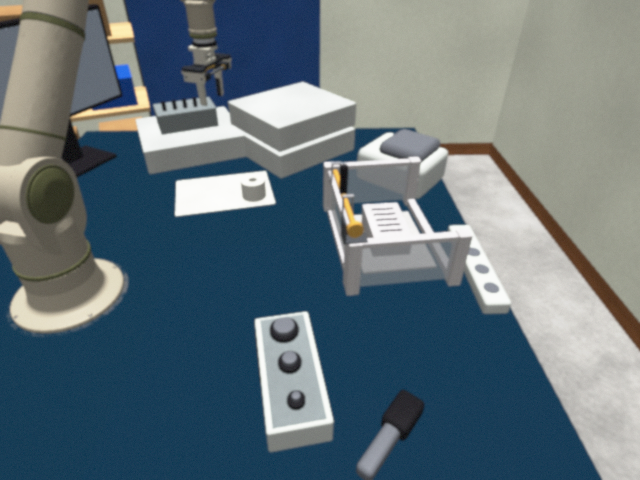

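View pics/top0.png

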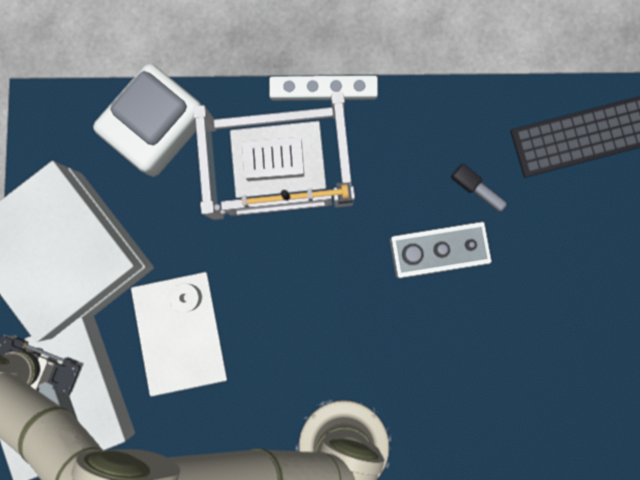

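Side view: the control box shows large (285,328), middle (290,361), small (297,398). The top view agrees at (413,254), (442,250), (471,244), as do the knob (285,195) and bolt head (345,192). I'll head for the box with the fingers shut.

Request:
carry_out:
  deltas:
    - [0.16,-0.52,0.1,0,0,0,-1]
    - [0.16,-0.52,0.1,0,0,0,-1]
    - [0.16,-0.52,0.1,0,0,0,-1]
    - [0.16,-0.52,0.1,0,0,0,-1]
    - [0.16,-0.52,0.1,0,0,0,-1]
  grip_force: 20

```text
clock: 1.8
ee_pos: [0.324, 0.4652, 0.2597]
eef_rot: [0.001, 0.183, 0.983, -0.0]
force: [0.2, -0.5, 0.1]
opening: 0.0577
grasp_force: 0.0
```

Request:
carry_out:
  deltas:
    - [0.16,-0.54,0,0,0,0,-1]
    - [0.16,-0.54,0,0,0,0,-1]
    - [0.16,-0.54,0,0,0,0,-1]
    - [0.16,-0.54,0,0,0,0,-1]
    - [0.16,-0.54,0,0,0,0,-1]

```text
clock: 2.3
ee_pos: [0.3867, 0.25, 0.2589]
eef_rot: [0.0, 0.182, 0.983, -0.0]
force: [0.2, 1.1, 0.0]
opening: 0.0174
grasp_force: 0.0
```

Request:
carry_out:
  deltas:
    - [0.16,-0.54,0,0,0,0,-1]
    - [0.16,-0.54,0,0,0,0,-1]
    - [0.16,-0.54,0,0,0,0,-1]
    - [0.16,-0.54,0,0,0,0,-1]
    - [0.16,-0.54,0,0,0,0,-1]

```text
clock: 2.8
ee_pos: [0.4509, 0.034, 0.259]
eef_rot: [0.001, 0.183, 0.983, -0.0]
force: [0.7, -0.2, -0.3]
opening: 0.0004
grasp_force: 0.0
```

Request:
carry_out:
  deltas:
    - [0.05,-0.3,-0.1,0,0,0,-1]
    - [0.05,-0.3,-0.1,0,0,0,-1]
    - [0.05,-0.3,-0.1,0,0,0,-1]
    - [0.05,-0.3,-0.1,0,0,0,-1]
    - [0.05,-0.3,-0.1,0,0,0,-1]

```text
clock: 3.3
ee_pos: [0.4702, -0.0823, 0.2185]
eef_rot: [-0.0, 0.181, 0.983, 0.0]
force: [0.1, 0.3, -0.5]
opening: 0.0003
grasp_force: 0.0
```

Run:
```python
from h import *
im,d=bot.get_image("wrist"); cv2.imwrite("pics/w1.png",im)
for n in "button_large_top button_middle_top button_small_top".split(): print(n,pin(n,"wrist"))
s=bot.get_state(); print(s["ee_pos"],s["force"],s["joint_positions"])
```

```text
button_large_top []
button_middle_top []
button_small_top [(0.56, [0.5368, -0.3362, 0.0848])]
[ 0.47024939 -0.08105222  0.21900557] [-0.14225139 -0.08863695 -0.06614499] [-0.10369419  0.30696049  0.20089093  2.16146595 -0.09673718  0.68051216
  1.37256048]
```

View pics/w1.png

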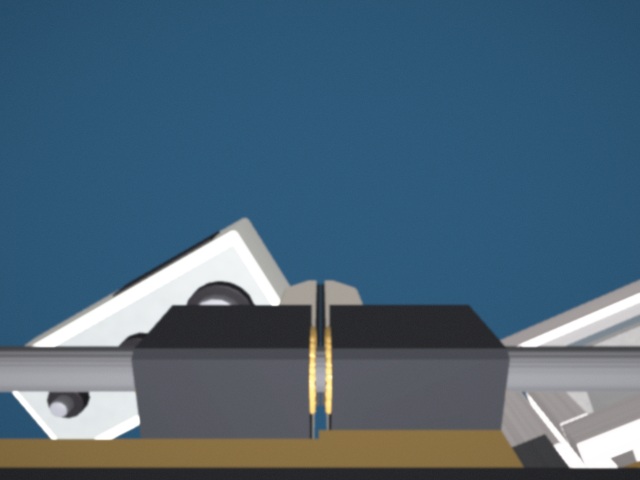

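Request:
carry_out:
  deltas:
    - [0.106,-0.26,-0.29,0,0,0,-1]
    - [0.106,-0.26,-0.29,0,0,0,-1]
    - [0.106,-0.26,-0.29,0,0,0,-1]
    - [0.106,-0.26,-0.29,0,0,0,-1]
    - [0.106,-0.26,-0.29,0,0,0,-1]

```text
clock: 4.0
ee_pos: [0.512, -0.1865, 0.1015]
eef_rot: [-0.001, 0.181, 0.983, 0.0]
force: [0.4, 0.8, 0.1]
opening: 0.0003
grasp_force: 0.0
```

Request:
carry_out:
  deltas:
    - [0,0,-0.04,0,0,0,-1]
    - [0,0,-0.06,0,0,0,-1]
    - [0,0,-0.065,0,0,0,-1]
    - [0,0,-0.07,0,0,0,-1]
    - [0,0,-0.07,0,0,0,-1]

```text
clock: 4.5
ee_pos: [0.5128, -0.1847, 0.0763]
eef_rot: [0.0, 0.18, 0.984, 0.001]
force: [-2.3, 4.4, 9.9]
opening: 0.0004
grasp_force: 5.4
```

Request:
carry_out:
  deltas:
    - [0,0,-0.006,0,0,0,-1]
    - [0,0,-0.01,0,0,0,-1]
    - [0,0,-0.01,0,0,0,-1]

```text
clock: 4.8
ee_pos: [0.5129, -0.1848, 0.0754]
eef_rot: [0.001, 0.18, 0.984, 0.001]
force: [-10.2, 8.9, 55.4]
opening: 0.0002
grasp_force: 27.8
```

Run:
```python
from h import *
im,d=bot.get_image("side"); cv2.imwrite("pics/s1.png",cv2.resize(im[270:470,200:400],(600,600),interpolation=cv2.INTER_CUBIC))
im,d=bot.get_image("top"); m=bot.camera_model("top")
print(pin("button_middle_top","top"),pin("button_small_top","top"))
# box-top height from depth near the middle button
T=np.linalg.inv(m["camera_from_world"])
for u,v in [(427,252),(457,247),(442,250),(471,244)]:
    z=float(np.median(d[v-1:v+2,u-1:u+2])); print(u,v,np.round((T@[(u-m["cx"])*z/m["fx"],(v-m["cy"])*z/m["fy"],z,1])[:3],4))
```

```text
[] [(0.44, [0.5395, -0.3407, 0.0803])]
427 252 [ 0.4906 -0.148   0.5903]
457 247 [ 0.5051 -0.2217  0.491 ]
442 250 [ 0.4952 -0.1785  0.5703]
471 244 [ 0.5363 -0.3389  0.0832]
```

View pics/s1.png

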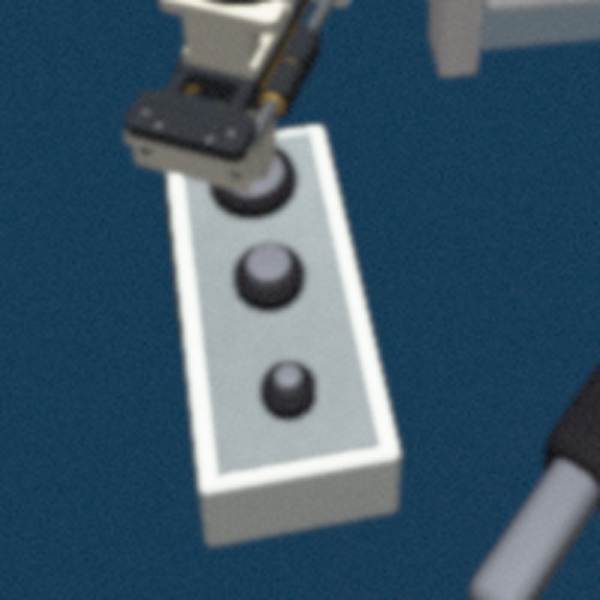

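Run:
```python
from h import *
m=bot.camera_model("side"); E=m["camera_from_world"]; T=np.linalg.inv(E)
im,d=bot.get_image("side")
for n,u,v in [("large",285,326),("mid",289.3,357.3),("small",296,395.7)]:
    r=T[:3,:3]@[(u-m["cx"])/m["fx"],(v-m["cy"])/m["fy"],1]; o=T[:3,3]
    z=float(np.median(d[int(v)-1:int(v)+2,int(u)-1:int(u)+2]))
    print(n,[np.round(o+r*(h-o[2])/r[2],4) for h in (.078,.082)],"depth",np.round(o+r*z,4))
s=bot.get_state()
for p in (s["ee_pos"],[.5125,-.186,.078]):
    q=E@np.r_[p,1]; print("crop px",((m["fx"]*q[0]/q[2]+m["cx"]-200)*3,(m["fy"]*q[1]/q[2]+m["cy"]-270)*3))
```

```text
large [array([ 0.5142, -0.188 ,  0.078 ]), array([ 0.5144, -0.1916,  0.082 ])] depth [ 0.5152 -0.2027  0.0946]
mid [array([ 0.5236, -0.2621,  0.078 ]), array([ 0.5238, -0.2652,  0.082 ])] depth [ 0.5238 -0.2645  0.0811]
small [array([ 0.536 , -0.3401,  0.078 ]), array([ 0.5361, -0.3427,  0.082 ])] depth [ 0.536  -0.3415  0.0801]
crop px (np.float64(253.42488635401776), np.float64(166.9155651250639))
crop px (np.float64(252.5140496429218), np.float64(165.67065883930314))
```

The fingertip projects onto the large button's centre (crop 253,167), and the push is hard against the stop at 55 N, so the large button is down. The middle one is next.

Request:
carry_out:
  deltas:
    - [0,0,0.08,0,0,0,-1]
    - [0,0,0.08,0,0,0,-1]
    - [0.028,-0.193,0.08,0,0,0,-1]
    - [0.028,-0.193,0.08,0,0,0,-1]
    - [0.028,-0.193,0.05,0,0,0,-1]

```text
clock: 5.55
ee_pos: [0.5246, -0.2684, 0.0923]
eef_rot: [0.002, 0.183, 0.983, -0.002]
force: [-0.3, -0.5, -1.1]
opening: 0.0
grasp_force: 0.0
```

Request:
carry_out:
  deltas:
    - [0,0,-0.02,0,0,0,-1]
    - [0,0,-0.035,0,0,0,-1]
    - [0,0,-0.045,0,0,0,-1]
    - [0,0,-0.05,0,0,0,-1]
    - [0,0,-0.05,0,0,0,-1]

```text
clock: 6.05
ee_pos: [0.5234, -0.2627, 0.0753]
eef_rot: [0.001, 0.181, 0.984, 0.0]
force: [-13.9, 5.1, 61.1]
opening: 0.0006
grasp_force: 30.5
```

Request:
carry_out:
  deltas:
    - [0,0,0.08,0,0,0,-1]
    - [0,0,0.08,0,0,0,-1]
    - [0.03,-0.193,0.08,0,0,0,-1]
    - [0.03,-0.193,0.08,0,0,0,-1]
    - [0.03,-0.193,0.05,0,0,0,-1]

```text
clock: 6.55
ee_pos: [0.5362, -0.3445, 0.0911]
eef_rot: [0.001, 0.182, 0.983, -0.001]
force: [-0.4, 0.8, -0.0]
opening: 0.0003
grasp_force: 0.0
```

Request:
carry_out:
  deltas:
    - [0,0,-0.02,0,0,0,-1]
    - [0,0,-0.035,0,0,0,-1]
    - [0,0,-0.045,0,0,0,-1]
    - [0,0,-0.05,0,0,0,-1]
    - [0,0,-0.05,0,0,0,-1]

```text
clock: 7.05
ee_pos: [0.5354, -0.3391, 0.0754]
eef_rot: [0.0, 0.18, 0.984, 0.001]
force: [-13.5, 7.6, 56.3]
opening: 0.0005
grasp_force: 28.1
```

Request:
carry_out:
  deltas:
    - [0,0,0.58,0,0,0,-1]
    - [0,0,0.58,0,0,0,-1]
    - [0,0,0.58,0,0,0,-1]
    - [0,0,0.58,0,0,0,0.3]
    - [0,0,0.58,0,0,0,0.3]

```text
clock: 7.55
ee_pos: [0.5363, -0.339, 0.3057]
eef_rot: [0.001, 0.18, 0.984, 0.0]
force: [0.3, -0.1, -0.8]
opening: 0.0119
grasp_force: 0.0
```

Request:
carry_out:
  deltas:
    - [0.14,0.59,0,0,0,0.307,0.3]
    - [0.14,0.59,0,0,0,0.307,0.3]
    - [0.14,0.59,0,0,0,0.307,0.3]
    - [0.14,0.59,0,0,0,0.307,0.3]
    - [0.14,0.59,0,0,0,0.307,0.3]

```text
clock: 8.05
ee_pos: [0.5911, -0.1, 0.3019]
eef_rot: [-0.001, -0.062, 0.998, 0.001]
force: [1.4, 1.0, 0.3]
opening: 0.0518
grasp_force: 0.0
```

Request:
carry_out:
  deltas:
    - [0.1,0.5,-0.01,0,0,0,0.3]
    - [0.1,0.5,-0.01,0,0,0,0.3]
    - [0.1,0.5,-0.01,0,0,0,0.3]
    - [0.1,0.5,-0.01,0,0,0,0.3]
    - [0.1,0.5,-0.01,0,0,0,0.3]

```text
clock: 8.55
ee_pos: [0.6303, 0.1056, 0.2971]
eef_rot: [-0.001, -0.065, 0.998, 0.002]
force: [0.5, 0.3, -0.4]
opening: 0.0605
grasp_force: 0.0
```

Run:
```python
from h import *
im,d=bot.get_image("wrist"); cv2.imwrite("pics/w2.png",im)
print([pin(n,"wrist",1) for n in ("bolt_knob","bolt_head","gate_hinge")])
for c in ("side","top"):
    bot.get_image(c); print(c,[pin(n,c,1) for n in ("bolt_knob","bolt_head","gate_edge","gate_hinge")])
s=bot.get_state(); print(s["ee_pos"],s["eef_rot"],s["opening"],s["joint_positions"])
m=bot.camera_model("wrist")
q=m["camera_from_world"]@np.r_[s["ee_pos"],1]; print("tcp px",m["fx"]*q[0]/q[2]+m["cx"],m["fy"]*q[1]/q[2]+m["cy"])
```

```text
[[(0.96, [0.6466, 0.1362, 0.2356])], [(0.85, [0.6676, -0.0096, 0.1804])], [(0.7, [0.6335, 0.313, 0.1458])]]
side [[(0.55, [0.649, 0.1411, 0.224])], [(0.74, [0.666, -0.0076, 0.1733])], [(0.65, [0.6629, 0.0295, 0.137])], [(0.97, [0.6305, 0.3217, 0.1491])]]
top [[], [(0.45, [0.663, -0.0059, 0.1725])], [(0.79, [0.6637, 0.0234, 0.1409])], [(0.81, [0.6319, 0.3228, 0.1441])]]
[0.63157084 0.09478474 0.2986824 ] [ 5.80291927e-05 -5.89137716e-02  9.98263073e-01  2.09662047e-05] 0.0600646092963828 [-0.22437617  0.41820426 -0.01948072  1.71704944  0.00934004  1.00630733
  1.44151781]
tcp px 319.80045555803713 298.50212776651506
```

View pics/w2.png

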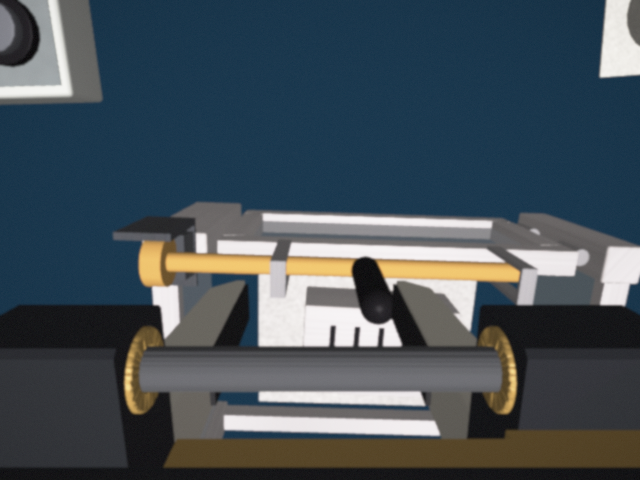

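Wrist view: the knob runs from its foot (365,262) to its top (378,305), between the open fingertips at (240,285) and (395,290). The gate is closed. I'll move over it and lower.

Request:
carry_out:
  deltas:
    - [0.046,0.111,0,0,0,0,0.3]
    - [0.046,0.111,0,0,0,0,0.3]
    - [0.046,0.111,0,0,0,0,0.3]

```text
clock: 9.55
ee_pos: [0.6499, 0.1408, 0.2982]
eef_rot: [-0.0, -0.06, 0.998, 0.0]
force: [-0.6, -0.2, -0.2]
opening: 0.0604
grasp_force: 0.0
```

Run:
```python
from h import *
im,d=bot.get_image("wrist"); cv2.imwrite("pics/w3.png",im)
print(pin("bolt_knob","wrist",1))
m=bot.camera_model("wrist");T=np.linalg.inv(m["camera_from_world"])
r=bot.silhouettes("bolt_knob","wrist")
R=r[0]["region"]&(d>0); v,u=np.nonzero(R); z=d[R]
P=(T@np.c_[(u-m["cx"])*z/m["fx"],(v-m["cy"])*z/m["fy"],z,np.ones(len(z))].T)[:3].T
K=P[(P[:,2]>.215)&(P[:,2]<.275)]; print(len(K),np.percentile(K,[2,50,98],axis=0).round(4))
print(bot.get_state()["ee_pos"])
```

```text
[(0.69, [0.6483, 0.1371, 0.2352])]
1422 [[0.6406 0.1298 0.218 ]
 [0.6458 0.1382 0.2524]
 [0.657  0.1471 0.257 ]]
[0.64981658 0.13841152 0.29856913]
```

View pics/w3.png

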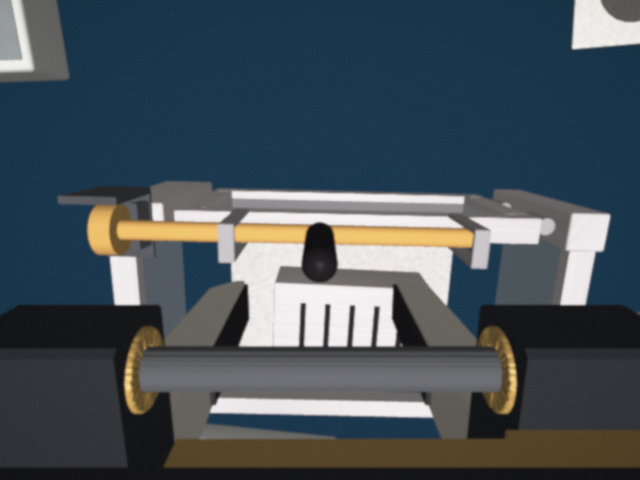

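The knob sits at (319,250), centred between the fingers, and depth puts its centre at (0.6495, 0.1385) with its top at 0.257. I'll lower and close.

Request:
carry_out:
  deltas:
    - [0,0,-0.1,0,0,0,0.3]
    - [0,0,-0.209,0,0,0,0.3]
    - [0,0,-0.209,0,0,0,0.3]
    - [0,0,-0.209,0,0,0,0.3]

```text
clock: 10.1
ee_pos: [0.65, 0.1387, 0.2155]
eef_rot: [-0.001, -0.059, 0.998, -0.0]
force: [0.5, 0.4, 0.5]
opening: 0.0603
grasp_force: 0.0
```

Request:
carry_out:
  deltas:
    - [0,0,0,0,0,0,-1]
    - [0,0,0,0,0,0,-1]
    - [0,0,0,0,0,0,-1]
    - [0,0,0,0,0,0,-1]
    - [0,0,0,0,0,0,-1]
  grip_force: 40

```text
clock: 10.6
ee_pos: [0.6501, 0.1396, 0.2155]
eef_rot: [0.0, -0.059, 0.998, 0.0]
force: [0.5, 0.0, 0.1]
opening: 0.0249
grasp_force: 0.0
```

Next I'll finish closing, then lift 14 mm.

Request:
carry_out:
  deltas:
    - [0,0,0,0,0,0,-1]
    - [0,0,0,0,0,0,-1]
    - [0,0,0,0,0,0,-1]

```text
clock: 10.9
ee_pos: [0.6501, 0.1397, 0.2153]
eef_rot: [0.0, -0.059, 0.998, 0.0]
force: [-1.2, 0.0, 3.1]
opening: 0.0194
grasp_force: 40.0
```

Request:
carry_out:
  deltas:
    - [0,0,0.015,0,0,0,-1]
    - [0,0,0.03,0,0,0,-1]
    - [0,0,0.035,0,0,0,-1]
    - [0,0,0.035,0,0,0,-1]
    - [0,0,0.035,0,0,0,-1]

```text
clock: 11.4
ee_pos: [0.65, 0.1397, 0.229]
eef_rot: [0.0, -0.059, 0.998, 0.0]
force: [0.8, 1.4, -2.7]
opening: 0.019
grasp_force: 40.0
```

Lifted 14 mm, carrying the bolt's weight. Next is the 50 mm draw towards the hinge.

Request:
carry_out:
  deltas:
    - [-0.003,0.025,0,0,0,0,-1]
    - [-0.006,0.05,0,0,0,0,-1]
    - [-0.009,0.075,0,0,0,0,-1]
    - [-0.012,0.1,0,0,0,0,-1]
    - [-0.015,0.122,0,0,0,0,-1]

```text
clock: 11.9
ee_pos: [0.6441, 0.1896, 0.229]
eef_rot: [0.0, -0.059, 0.998, 0.0]
force: [3.9, -1.5, -2.0]
opening: 0.0192
grasp_force: 40.0
```

Run:
```python
from h import *
for c in ("top","side","wrist"):
    im,d=bot.get_image(c); print(c,[pin(n,c,1) for n in ("bolt_head","keeper_lip","gate_hinge","gate_edge")])
cv2.imwrite("pics/w4.png",im)
s=bot.get_state(); print(s["ee_pos"],s["force"],s["opening"])
```

```text
top [[(0.61, [0.6549, 0.044, 0.186])], [(0.73, [0.6275, 0.3229, 0.1499])], [(0.7, [0.6318, 0.3211, 0.1482])], [(0.91, [0.6595, 0.0247, 0.1428])]]
side [[(0.6, [0.657, 0.0412, 0.189])], [(0.71, [0.6639, 0.0045, 0.1683])], [], [(0.66, [0.6573, 0.0317, 0.1363])]]
wrist [[(0.95, [0.6594, 0.0455, 0.1955])], [], [(0.83, [0.6315, 0.3256, 0.1478])], [(0.93, [0.6596, 0.0291, 0.1445])]]
[0.64409642 0.18815183 0.22910821] [ 3.40818388  0.88621344 -1.72014028] 0.01950702672201173
```

View pics/w4.png

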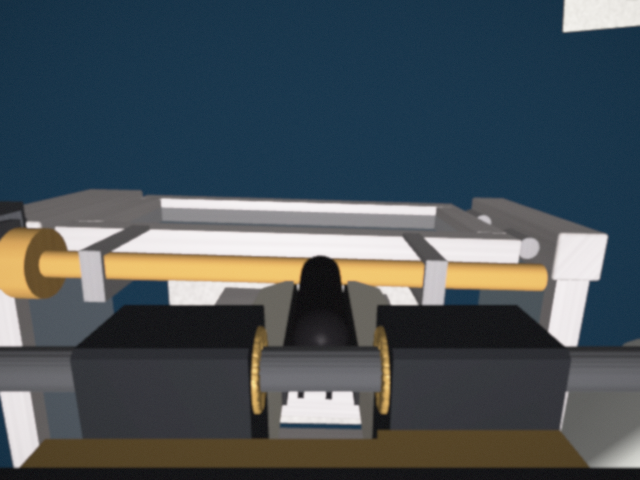

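The head has been drawn about 49 mm and is clear of the lip (wrist view: head at (35,262), inside of the dark keeper at left). Now I'll swing the gate along its arc, turning with it.

Request:
carry_out:
  deltas:
    - [-0.022,-0.001,0,0,0,-0.042,-1]
    - [-0.044,-0.001,0,0,0,-0.084,-1]
    - [-0.066,0,0,0,0,-0.126,-1]
    - [-0.088,0.003,0,0,0,-0.168,-1]
    - [-0.11,0.008,0,0,0,-0.21,-1]

```text
clock: 13.15
ee_pos: [0.6, 0.1909, 0.2291]
eef_rot: [0.0, 0.107, 0.994, -0.0]
force: [4.9, 1.5, -2.3]
opening: 0.0192
grasp_force: 40.0
```

Request:
carry_out:
  deltas:
    - [0,0,0,0,0,0,-1]
    - [0,0,0,0,0,0,-1]

```text
clock: 13.35
ee_pos: [0.6005, 0.1908, 0.2292]
eef_rot: [0.0, 0.105, 0.995, -0.0]
force: [4.1, -0.9, -1.6]
opening: 0.0191
grasp_force: 40.0
```

Run:
```python
from h import *
for c in ("wrist","side","top"):
    im,d=bot.get_image(c); print(c,[pin(n,c,1) for n in ("bolt_head","bolt_knob","gate_hinge","gate_edge")])
cv2.imwrite("pics/t5.png",cv2.resize(im[60:360,180:500],(640,600)))
s=bot.get_state(); print(s["ee_pos"],s["eef_rot"],s["force"],s["ft_torque"],s["opening"],s["clock"])
```

```text
wrist [[(0.85, [0.5715, 0.0495, 0.1934])], [(0.84, [0.5971, 0.1911, 0.2488])], [(0.86, [0.6312, 0.3247, 0.1478])], [(0.86, [0.5626, 0.0376, 0.144])]]
side [[(0.82, [0.5696, 0.0483, 0.1893])], [(0.87, [0.6005, 0.1934, 0.241])], [(0.83, [0.6323, 0.3237, 0.1486])], [(0.93, [0.5637, 0.0351, 0.1376])]]
top [[(0.69, [0.5618, 0.0498, 0.1846])], [(0.17, [0.3975, 0.4215, -0.0006])], [(0.67, [0.6272, 0.3203, 0.1472])], [(0.59, [0.5647, 0.0335, 0.1441])]]
[0.60000653 0.19146461 0.22895516] [ 1.77210496e-05  1.05551556e-01  9.94413831e-01 -4.26778620e-05] [ 3.50862958 -2.70911339 -2.51618785] [-0.53716017 -0.99733152 -0.11165895] 0.01973869157824906 14.1
```

View pics/t5.png

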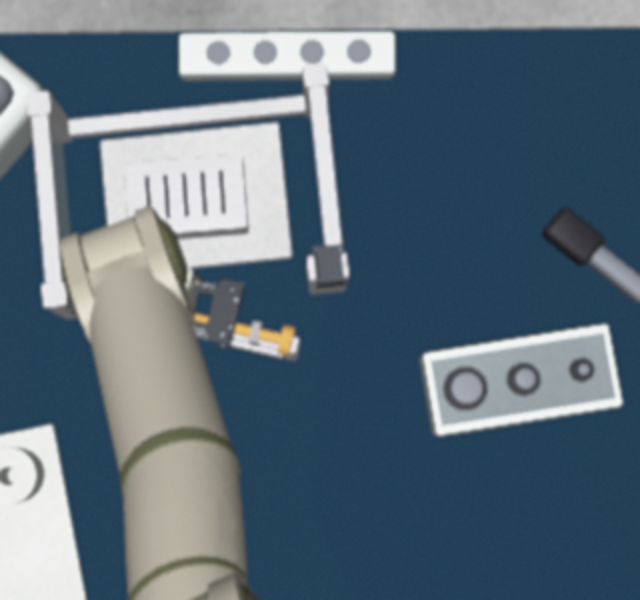

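Top view: the gate stands open with its free edge at (297,352), held by the gripper at (215,310), and the keeper is empty at (327,268). The edge has moved about 100 mm, and the bystanders haven't moved.

```bash
python3 -c "
from rig import bot
print(bot.hand_in())"
```

```text
the job is handed in; nothing more can be done
None
```

I pressed all three buttons to their stops from largest to smallest, drew the bolt about 49 mm, swung the gate about 100 mm open, and handed the job in with the gripper still holding it; the verdict was not shown.

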